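Hang the etch basket to drain with its lifting rod

ROBOT

A 7-joint arm with a two-finger parallel gripper is mounted at the origin on a cart in front of the work surface, level with it; the furniture and walls round the work are solid. World frame = base frame: x ahead of the robot, y to its left, z up, the work surface at z = 0. Lengths are in m, angles in rad, forces in N, time in s.
With the tool pointing down it reaches from about 0.4 to 0.85 m from the base axis. Payload 10.4 kg.
Tool frame: the origin (TCP) lies at the very end of the fingers, on their centre line; the grasp point (between the pads) lies 19 mm behind it; z points along the fingers, y is the line along which they close (so a half turn about z gives the same grasp; the last joint's range is limited). The gripper opens to 85 mm and grips with 20 to 120 N. Pads are 22 mm wide; open, the fingers measure 114 mm over their backs; the gripper's body (76 mm by 85 mm) begins 54 mm behind the grasp point. The pads swing forward as they close: fully open they stand 13 mm farther back than shut.
Start: joints at [1.178, 0.332, -0.065, 1.46, 0.022, 1.35, -0.088], TCP at [0.226, -0.583, 0.231] pointing down, gripper open.
Joint ranges: [-2.6, 2.6], [-0.5, 2.12], [-1.47, 1.34], [0.16, 2.42], [-1.27, 4.41], [0.06, 2.06], [-2.6, 2.6]. Speed limits (rad/s): [2.22, 2.22, 2.79, 2.79, 3.14, 3.14, 3.14].

INTERFACE

Orientations are given as a unit quaternion [w, x, y, z].
In Python, from bench import ctrl, planner, monitor, eyes gives the robot as it stands. The module is installed in compiled form; this text tells all that it offers. Calls block until the motion is done:
- ctrl.reach(position, orientation): joint-space move of the TCP to a pose.
- ctrl.move_straight(position, rotation=None, speed=0.15, stop_force=None): straight line of the TCP; rotation=None keeps the orientation; speed is the mean speed in m/s. With stop_force (N) it stops when the force on the tool has changed by that much, and returns True; else False.
- ctrl.goto_joints(angles): joint-space move.
- ctrl.command_gripper(opening): finger opening in m; the grip force is fixed at half the most; returns when the fingers have stopped.
- ctrl.sleep(seconds).
- planner.inverse_kinematics(position, orientation): joint angles nearest the present ones, or None.
- monitor.read_state(): the state.
- eyes.get_image(name): name is "side" or "top"; returns a dict with "color" (420x560x3 uint8, blue, green, red), "range_z" (420x560 float32, m along the optical axis (not along the pixel's ray), 0 where there is no reading), "camera_matrix" (3x3 intrinsics, pixels), "T" (4x4, takes a point from camera to world coordinates). Camera axes: x right, y up, looking along -z (the intrinsics and any distortion apply to the point x, -y, -z); pixel columns grow to the right and rows downward; lengths in m; the calibration is good to about 2 mm. A picture is of the moment at which its call begins.
A pose or a line that the arm cannot do raises ctrl.IKError and nothing moves.
- ctrl.hand_in(): hands the job in; it is judged then, once.
The state is a dict: "time": time; "joint_pos": joint angles; "qd": joint speeds; "joint_efforts": joint torques, N m; "ee_pos": TCP position; "tcp_rot": TCP orientation; "contact_force": force on the tool from outside, world axes, zero at the start; "torque": the same for the moment, N m; "gripper_width": finger opening in m; "gripper_force": force on a finger pad.
Only numpy, scipy, OpenCV 4.12 (cv2) and the standard library are available. Lean on these libraries where they do the work, as an engineer would, in place of code of your own. Each camera call takes 0.05 s, during which the arm holds its last target. There are 200 camera calls.

TASK

The wire basket of specimens in the glass dish is wet with etchant, so do not touch it with the gripper: push the square bar of the lifting rod through the square socket on top of the basket's handle, lift the basket out and hang it by its handle over both prongs of the drip stand, one on each side of the socket, with all three specimens still in it. Then draw the rod out and lay it back down in both slots of its rest. Do not push the other things on the bench about.

Things in the scene. Friction and masses are not known exactly. Their poses are not given: they have to be found in the camera images.
- etch_dish: round clear-glass dish fixed to the bench, 116 mm across the rim, 34 mm tall, floor 4 mm thick; origin: centre of its underside. The basket stands inside it
- basket_socket (a point): centre of the basket's lifting socket, a level square steel tube at the very top of the bail: 36 mm long along the basket's x axis, open at both ends, bore 17 x 17 mm, outside 22 x 22 mm. It lies 108 mm above the basket's underside, on the basket's centre line. Axes as the basket's (z up)
- basket_centre (a point): point on the basket's centre line, 12 mm above its underside (basket axes)
- etch_basket: round steel wire basket, 80 mm across, 42 mm tall, 150 g (varies) with three specimens; origin: centre of its underside. Its bail is 6 mm wire in the basket's y-z plane: level bars run to both sides of the socket at its mid height, straight from y = 11 to 36 mm, then bend down into uprights centred at y = +-44 mm
- rod_grip (a point): centre of the lifting rod's handle: flat-sided black plastic, 110 mm long (x), 18 mm wide (y), 22 mm high (z), 41 mm above the bench while in its rest. The rod's x axis points from handle to steel bar
- rod_tip (a point): end of the rod's square bar, 145 mm from the handle's centre (rod axes)
- lift_rod: the lifting rod, 140 g; origin and axes as rod_grip. In front of the handle a round collar 17 mm across reaches to x = 61 mm, then a 10 x 10 mm square steel bar on the same axis to x = 145 mm, its last 5 mm tapered to 6 mm. Balance point about x = 18 mm
- rest_seat (a point): where the handle's centre lies when it is in the rod rest, 41 mm above the bench; x runs along the slots (the rod starts with its bar towards +x, up to 8 mm off along x)
- rod_rest: the rod rest, fixed; origin: centre of its underside; axes as rest_seat. Base 116 x 60 x 8 mm; two cheeks 9 mm thick at x = +-38 mm, 46 mm wide, top 54 mm above the bench, each with a slot 24 mm wide, flared at the top, floor 30 mm above the bench. Between the cheeks the handle is free on both sides
- hook_seat (a point): where the socket's centre ends up when the basket hangs properly on the drip stand, 166 mm above the bench. x points from the open front of the stand to its post. The level bars of the bail lie across the two prongs, one on each side of the socket
- drip_stand: drip stand, fixed; origin on the bench below hook_seat, axes as there. Two 6 mm round steel prongs at y = +-24 mm come forward from a cross bar and post at x = 60 to 66 mm (highest 183 mm); their top edges are lowest, 163 mm, at x = 0, rise gently to the post, and turn up to 179 mm at the free tips at x = -25 mm. Foot: a tray, x = -65 to 85 mm, 104 mm wide, 18 mm high
- hardness_tester: big green hardness tester, always in the same place between the two work places; origin on the bench. Relative to it its base spans x = -235 to +285 mm, y = -75 to 120 mm, 120 mm high (front part); the handwheel, 175 mm high, reaches forward to x = -252 mm; a round anvil above it is under 300 mm high. A tall wall closes the bench on the left, from world y = 0.44 m
- specimen_1_mid (a point): middle of a loose black round mounted specimen, 30 mm across, 15 mm high, lying in the basket
- specimen_2_mid (a point): middle of a loose black round mounted specimen, 30 mm across, 15 mm high, lying in the basket
- specimen_3_mid (a point): middle of a loose black round mounted specimen, 30 mm across, 15 mm high, lying in the basket
- etch_bottle: brown plastic reagent bottle with a black cap, 46 mm across, 100 mm tall; loose bystander; origin: centre of its underside
- ethanol_bottle: white plastic bottle with a red cap, 60 mm across, 128 mm tall; loose bystander; origin: centre of its underside
- hardness_block: round grey metal test block, 48 mm across, 16 mm high; loose bystander; origin: centre of its underside
- petri_dish: empty clear dish, 50 mm across, 14 mm high; loose bystander; origin: centre of its underside
- tweezers: steel tweezers lying on the bench, 126 mm long, 11 mm high; loose bystander; origin: centre of its underside
- lens_tissue: flat booklet box 65 x 101 x 10 mm; loose bystander; origin: centre of its underside

How it is judged:
By the outcome, as a careful person would: the job done as asked, in the order asked, and still so for the second after the job is handed in, with the robot touching nothing.
It also fails if it takes over 72 s, if anything falls off the work surface, if the arm or the gripper's body presses on something with over 40 N, if the wrist force passes 120 N, or if a joint passes its speed limit or range.

## Working session

There is one attempt and no reset: what is moved stays moved. The work goes in short steps, each a Python script; the robot and the scene stay as the last script left them, time stands still between calls to the robot, and variables do not carry over. Pictures are saved under pics/ and viewed, at most 14 in all, crops included, and the job is handed in when it is done.

```bash
mkdir -p pics && cat > h.py <<'E'
import numpy as np, cv2
from bench import ctrl, planner, monitor, eyes
def cloud(d):
    K=d["camera_matrix"];T=d["T"];z=d["range_z"]
    v,u=np.mgrid[:z.shape[0],:z.shape[1]]
    x=(u-K[0,2])/K[0,0]*z;y=(v-K[1,2])/K[1,1]*z
    P=np.stack([x,-y,-z],-1)@T[:3,:3].T+T[:3,3]
    P[z<=0]=np.nan
    return P
def ray(d,u,v,h):
    K=d["camera_matrix"];T=d["T"]
    r=T[:3,:3]@np.array([(u-K[0,2])/K[0,0],-(v-K[1,2])/K[1,1],-1]);o=T[:3,3]
    return o+r*(h-o[2])/r[2]
E
python3 - <<'E'
from h import *
for n in("side","top"):
    d=eyes.get_image(n);cv2.imwrite(f"pics/{n}0.png",d["color"]);np.savez(f"{n}0.npz",**d)
    print(n,d["camera_matrix"],d["T"],d.keys())
print(monitor.read_state())
E
```

```text
side [[541.14918601   0.         290.02239776]
 [  0.         541.14918601 215.2763308 ]
 [  0.           0.           1.        ]] [[-2.46534565e-01  5.41779369e-01 -8.03552004e-01 -5.28983523e-01]
 [-9.69133799e-01 -1.37288793e-01  2.04771743e-01  2.22385550e-01]
 [ 6.22420714e-04  8.29232719e-01  5.58903132e-01  8.81683081e-01]
 [ 0.00000000e+00  0.00000000e+00  0.00000000e+00  1.00000000e+00]] dict_keys(['color', 'range_z', 'camera_matrix', 'T'])
top [[385.90741811   0.         276.28209707]
 [  0.         385.90741811 209.48940559]
 [  0.           0.           1.        ]] [[ 0.10064886  0.97352237 -0.20524131  0.36376524]
 [-0.99491892  0.09796943 -0.02320204 -0.0452648 ]
 [-0.00248033  0.20653373  0.97843634  1.09555983]
 [ 0.          0.          0.          1.        ]] dict_keys(['color', 'range_z', 'camera_matrix', 'T'])
{'time': 0.1, 'joint_pos': array([ 1.17841962,  0.33281057, -0.06469957,  1.46083523,  0.02160199,
        1.34991229, -0.08847461]), 'qd': array([ 0.0003039 , -0.00022737, -0.00136037, -0.00251672,  0.00026482,
       -0.00025449,  0.00073403]), 'joint_efforts': array([ 4.87598227e-04, -6.26745701e+01,  4.85276256e-02, -3.92431962e+01,
        1.63458637e-02,  6.87592619e-03, -3.00486829e-05]), 'ee_pos': array([ 0.22575647, -0.58244812,  0.23060487]), 'tcp_rot': array([-6.18037051e-04,  9.82952523e-01,  1.83858463e-01, -1.45692996e-04]), 'contact_force': array([-0.51605265, -0.33181634, -0.08781835]), 'torque': array([-0.02008999, -0.01857574, -0.05731477]), 'gripper_force': 0.0, 'gripper_width': 0.085453548447679}
```

View pics/side0.png

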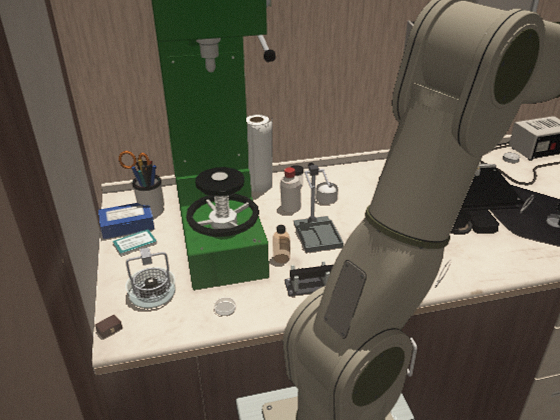

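View pics/top0.png

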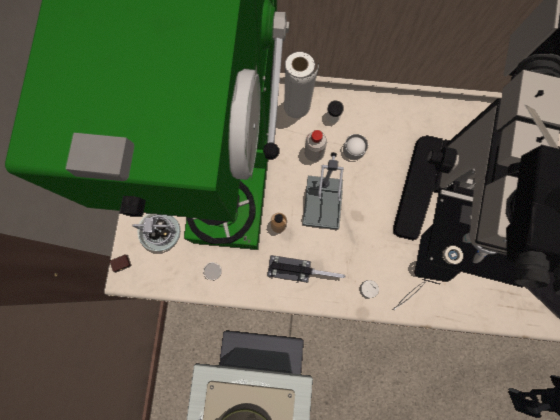

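The scene: basket at top-view (158,232) and side-view (150,280), rod with its bar towards world −y at top (270–345, 268–275), stand at top (323,200) with its post at the far side. Next I'll measure with depth.

```bash
python3 - <<'E'
from h import *
for n,crops in(("side",[(230,310,110,190),(160,300,275,350)]),("top",[(195,260,125,190),(145,290,260,350)])):
    d=dict(np.load(f"{n}0.npz"))
    ims=[]
    for a,b,c,e in crops:
        s=min(4.9,590/(b-a),400/(e-c)); ims.append(cv2.resize(d["color"][a:b,c:e],(400,int(400*(b-a)/(e-c))) if 400*(b-a)/(e-c)<=590 else (int(590*(e-c)/(b-a)),590),interpolation=cv2.INTER_CUBIC))
    H=max(i.shape[0] for i in ims)
    ims=[cv2.copyMakeBorder(i,0,H-i.shape[0],0,0,cv2.BORDER_CONSTANT) for i in ims]
    cv2.imwrite(f"pics/{n}1.png",np.hstack(ims)); print(n,[i.shape for i in ims])
    P=cloud(d)
    def pr(name,m):
        Q=P[m];
        if len(Q)<4: print(name,len(Q));return
        c=Q.mean(0);w,V=np.linalg.eigh(np.cov(Q[:,:2].T));
        print(n,name,len(Q),c.round(4),"min",Q.min(0).round(4),"max",Q.max(0).round(4),"yaw",np.degrees(np.arctan2(V[1,1],V[0,1])).round(1),"sd",np.sqrt(w).round(4))
    x,y,z=P[...,0],P[...,1],P[...,2]
    v,u=np.mgrid[:420,:560]
    def box(a,b,c,e): return (v>=a)&(v<b)&(u>=c)&(u<e)
    B=box(*((230,310,110,190) if n=="side" else (205,260,125,185)))
    pr("socket",B&(z>.105)&(z<.135)); pr("rimbasket",B&(z>.04)&(z<.05)); pr("basket all",B&(z>.01)&(z<.05)); pr("bail",B&(z>.07)&(z<.135))
    S=box(*((160,255,290,350) if n=="side" else (145,235,300,350)))
    pr("tray",S&(z>.012)&(z<.024)); pr("prong",S&(z>.15)&(z<.20)); pr("high",S&(z>.185)&(z<.26))
    R=box(*((255,300,280,360) if n=="side" else (250,290,262,350)))
    for lo,hi in((.004,.012),(.038,.048),(.049,.0535),(.0535,.06)): pr(f"rod{lo}",R&(z>lo)&(z<hi))
    g=(d["color"][...,1]>1.5*d["color"][...,2])&(d["color"][...,1]>1.5*d["color"][...,0])
    pr("green",g&(z<.2)&(z>.1))
E
```

```text
side [(590, 400, 3), (590, 316, 3)]
side socket 324 [0.504  0.2691 0.1167] min [0.4704 0.1959 0.1051] max [0.5784 0.3459 0.1266] yaw 110.3 sd [0.018  0.0513]
side rimbasket 186 [0.4957 0.3003 0.0454] min [0.4527 0.2082 0.0403] max [0.6236 0.3447 0.0498] yaw 145.7 sd [0.0273 0.0317]
side basket all 1812 [0.5419 0.3115 0.0236] min [0.4357 0.2082 0.01  ] max [0.7622 0.4034 0.0498] yaw -168.8 sd [0.0301 0.1026]
side bail 444 [0.5013 0.2747 0.1104] min [0.4704 0.1959 0.0704] max [0.6044 0.3475 0.1266] yaw 108.2 sd [0.0181 0.0505]
side tray 586 [ 0.7401 -0.1812  0.017 ] min [ 0.5382 -0.3679  0.012 ] max [ 1.0253 -0.0496  0.024 ] yaw 164.9 sd [0.0427 0.1686]
side prong 244 [ 0.6627 -0.151   0.1718] min [ 0.594  -0.1785  0.1502] max [ 0.7178 -0.1235  0.1854] yaw -179.5 sd [0.0172 0.0287]
high 1
side rod0.004 504 [ 0.431  -0.0562  0.0079] min [ 0.3959 -0.127   0.0041] max [ 0.5413 -0.0099  0.012 ] yaw -167.6 sd [0.0273 0.0321]
side rod0.038 162 [ 0.4204 -0.0669  0.0436] min [ 0.4001 -0.1219  0.0381] max [ 0.4509 -0.0229  0.048 ] yaw 85.5 sd [0.0093 0.0305]
side rod0.049 206 [ 0.427  -0.0748  
[... 1204 characters left out ...]
[ 0.6939 -0.1448  0.1872] yaw 147.5 sd [0.0037 0.0076]
top rod0.004 657 [ 0.4277 -0.0829  0.0076] min [ 0.3705 -0.2388  0.004 ] max [0.4954 0.0038 0.0119] yaw 94.6 sd [0.0258 0.0527]
top rod0.038 130 [ 0.4237 -0.1491  0.0453] min [ 0.4119 -0.2195  0.0389] max [ 0.4487 -0.0283  0.048 ] yaw 87.9 sd [0.007  0.0529]
top rod0.049 234 [ 0.4284 -0.0847  0.0515] min [ 0.4037 -0.2082  0.0492] max [ 0.4551 -0.0238  0.0535] yaw 86.3 sd [0.008  0.0405]
top rod0.0535 102 [ 0.4275 -0.0773  0.0547] min [ 0.4041 -0.13    0.0535] max [ 0.4522 -0.0242  0.0582] yaw 90.2 sd [0.0099 0.0334]
top green 2099 [0.5584 0.0707 0.1241] min [ 0.4606 -0.491   0.1006] max [0.8274 0.2054 0.1999] yaw 146.9 sd [0.0411 0.0799]
```

View pics/side1.png

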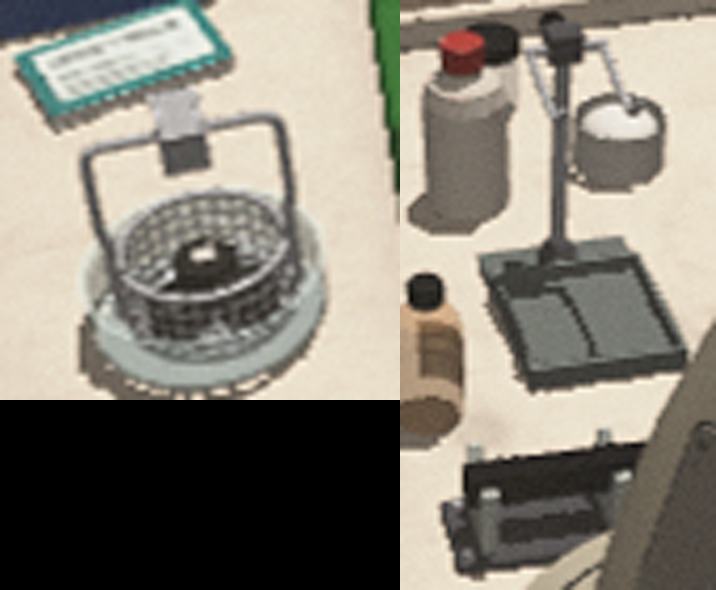

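View pics/top1.png

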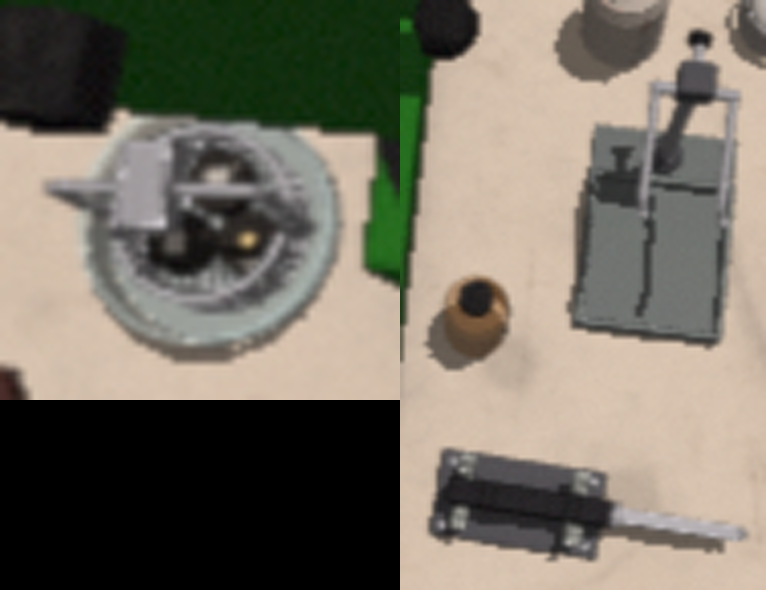

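```bash
python3 - <<'E'
from h import *
T=dict(np.load("top0.npz"));S=dict(np.load("side0.npz"))
def f(d,pts,h,sc,off): 
    Q=np.array([ray(d,(x-.5)/sc+off[0],(y-.5)/sc+off[1],h) for x,y in pts]); return Q[:,:2]
ang=lambda v:np.degrees(np.arctan2(v[1],v[0])).round(2)
Q=f(T,[(118,140),(172,135),(172,220),(118,228)],.123,6.154,(125,195));print("socket top",Q.mean(0),Q[0]-Q[3],Q[1]-Q[2],Q[0]-Q[1])
Q=f(T,[(45,187),(285,188)],.113,6.154,(125,195));print("bail top",Q.mean(0),np.linalg.norm(Q[0]-Q[1]),ang(Q[0]-Q[1])-90)
Q=f(S,[(85,152),(285,118)],.113,5,(110,230));print("bail side",Q.mean(0),np.linalg.norm(Q[0]-Q[1]),ang(Q[0]-Q[1])-90)
Q=f(S,[(148,95),(197,88),(207,132),(160,138)],.123,5,(110,230));print("socket side",Q.mean(0),Q[0]-Q[3],Q[1]-Q[2],Q[0]-Q[1])
Q=f(T,[(192,125),(335,138),(318,342),(172,325)],.018,4.069,(260,145));print("tray",Q.mean(0),[ang(Q[0]-Q[3]),ang(Q[1]-Q[2]),ang(Q[0]-Q[1])-90],np.linalg.norm(Q[0]-Q[3]),np.linalg.norm(Q[0]-Q[1]))
c=Q.mean(0);a=np.radians(np.mean([ang(Q[0]-Q[3]),ang(Q[1]-Q[2]),ang(Q[0]-Q[1])-90]));print("seat(tray)",c-.010*np.array([np.cos(a),np.sin(a)]),np.degrees(a))
q=f(T,[(245,218),(325,220)],.176,4.069,(260,145));p=f(T,[(257,88),(338,95)],.180,4.069,(260,145));print("tips",q,"rear",p,ang(p[0]-q[0]),ang(p[1]-q[1]),np.linalg.norm(q[0]-q[1]),ang(q[0]-q[1])-90)
Q=f(T,[(43,448),(207,472),(198,558),(30,538)],.008,4.069,(260,145));print("rest",Q.mean(0),ang(Q[1]-Q[0]),ang(Q[2]-Q[3]),np.linalg.norm(Q[1]-Q[0]),np.linalg.norm(Q[0]-Q[3]))
t=f(T,[(347,533)],.044,4.069,(260,145))[0];h=f(T,[(210,513),(45,489)],.052,4.069,(260,145));print("tip",t,"handle ends",h,ang(h[0]-h[1]),ang(t-h[1]),np.linalg.norm(t-h[1]))
# dark handle mask fit and bar via cloud
P=cloud(T);v,u=np.mgrid[:420,:560];g=T["color"].max(2)
m=(g<45)&(P[...,2]>.044)&(u>262)&(u<320)&(v>250)&(v<290)
r=cv2.minAreaRect(P[m][:,:2].astype(np.float32)*1000);print("handle rect",r,m.sum())
# green tester front
for n,d in(("T",T),("S",S)):
    P=cloud(d);c=d["color"].astype(int);m=(c[...,1]>1.5*c[...,2])&(P[...,2]>.1)&(P[...,2]<.125)&(abs(P[...,1]-.12)<.2)
    print(n,"tester",np.percentile(P[m],[1,99],axis=0))
E
```

```text
socket top [0.49663511 0.29908305] [0.03660161 0.00633973] [0.03540924 0.00596258] [-0.00435562  0.02207194]
bail top [0.49593527 0.29378312] 0.1008021873862774 5.510000000000005
bail side [0.49176421 0.29865468] 0.08930787433038019 1.9699999999999989
socket side [0.49569981 0.30058221] [0.03380729 0.00449844] [0.0344412 0.003144 ] [0.00012676 0.02200428]
tray [ 0.62578468 -0.14880462] [np.float64(-0.64), np.float64(-0.81), np.float64(0.3199999999999932)] 0.14573750726917528 0.10224595701837345
seat(tray) [ 0.6157849  -0.14873888] -0.376666666666669
tips [[ 0.59488895 -0.12744064]
 [ 0.59846999 -0.17542003]] rear [[ 0.67594207 -0.12805913]
 [ 0.67641524 -0.17749704]] -0.44 -1.53 0.04811284156769395 4.269999999999996
rest [ 0.42761866 -0.07237563] -92.53 -90.92 0.11414593182322474 0.061879126241631395
tip [ 0.42156076 -0.22275127] handle ends [[ 0.42501519 -0.13105966]
 [ 0.42967743 -0.021583  ]] -92.44 -92.31 0.2013319451351765
handle rect ((428.2882385253906, -75.45452880859375), (104.75384521484375, 17.747486114501953), 87.06380462646484) 258
T tester [[0.47078749 0.01876422 0.10497044]
 [0.67659516 0.20242759 0.12228485]]
S tester [[0.4685783  0.02289428 0.1021706 ]
 [0.67929171 0.20805967 0.12242944]]
```

```bash
cat >> h.py <<'E'
def q(rodyaw):  # tool down, tool x opposite to rod x
    a=np.radians(rodyaw+180)/2
    return np.array([0,np.cos(a),np.sin(a),0])
def st():
    s=monitor.read_state(); print("t",round(s["time"],2),"p",s["ee_pos"].round(4),"w",round(s["gripper_width"],4),"F",s["contact_force"].round(1),"M",s["torque"].round(2),"j",s["joint_pos"].round(2)); return s
E
python3 - <<'E'
from h import *
Q=q(-92.4)
ctrl.reach([.4275,-.085,.14],Q);st()
ctrl.move_straight([.4275,-.085,.022],speed=.12,stop_force=15);st()
ctrl.command_gripper(0.0);st()
ctrl.move_straight([.4275,-.085,.20],speed=.12);st()
for n in("side","top"):
    d=eyes.get_image(n);np.savez(f"{n}1.npz",**d)
    P=cloud(d)
    m=(P[...,2]>.19)&(P[...,2]<.26)&(P[...,1]<-.15)&(P[...,1]>-.26)&(abs(P[...,0]-.42)<.05)
    if m.sum()>5: print(n,m.sum(),np.polyfit(P[m][:,1],P[m][:,2],1),P[m].min(0),P[m].max(0))
    im=d["color"][150:330,200:400] if n=="top" else d["color"][150:330,230:430]
    cv2.imwrite(f"pics/{n}2.png",cv2.resize(im,None,fx=2,fy=2,interpolation=cv2.INTER_CUBIC))
a=cv2.imread("pics/side2.png");b=cv2.imread("pics/top2.png");cv2.imwrite("pics/c2.png",np.hstack([a,b]))
for p,y in(([.384,.288,.1],6),([.38,.33,.32],-90),([.41,.11,.32],-90),([.41,-.15,.32],0),([.50,-.15,.16],-1),([.36,.288,.1],6),([.44,.1,.32],-30)):
    print(p,y,planner.inverse_kinematics(p,q(y)))
E
```

```text
t 2.07 p [ 0.4277 -0.0861  0.1402] w 0.0855 F [-0.1 -0.3  0.2] M [-0.    0.03 -0.06] j [ 0.74  0.03 -0.64  2.02  0.02  1.1   0.04]
t 3.2 p [ 0.428  -0.0851  0.0226] w 0.0856 F [-0.4  0.7  0.6] M [ 0.04 -0.05 -0.01] j [ 0.68  0.23 -0.63  2.12  0.18  0.84 -0.09]
t 3.83 p [ 0.4277 -0.085   0.0223] w 0.0173 F [-1.1 -0.3  5.6] M [-0.02  0.18 -0.05] j [ 0.68  0.23 -0.63  2.12  0.18  0.84 -0.1 ]
t 5.46 p [ 0.4272 -0.0849  0.1994] w 0.0172 F [ 0.2  0.1 -1.3] M [ 0.01 -0.05  0.01] j [ 0.76 -0.04 -0.64  1.94 -0.03  1.23  0.08]
top 58 [0.08551728 0.24131224] [ 0.41708399 -0.22106477  0.21814639] [ 0.42743398 -0.19288373  0.22801332]
[0.384, 0.288, 0.1] 6 [ 0.27083708  0.33041487 -1.12780178  1.94418819  0.33948183  1.07636633
  0.67442456]
[0.38, 0.33, 0.32] -90 [ 0.41578615  0.23560846 -1.38510492  1.58082565  0.23181332  1.51792366
 -0.97664279]
[0.41, 0.11, 0.32] -90 [ 0.63139293 -0.16346025 -0.8704867   1.76034297 -0.12518943  1.4877948
 -0.22204042]
[0.41, -0.15, 0.32] 0 [ 0.76534524 -0.10617282 -0.47146499  1.7519621  -0.04833133  1.4843941
  1.87113174]
[0.5, -0.15, 0.16] -1 [ 0.77245961  0.21719048 -0.63306798  1.79669958  0.13877038  1.17229277
  1.64988902]
[0.36, 0.288, 0.1] 6 [ 0.28825831  0.27750918 -1.15548597  1.98836162  0.29188304  1.05749087
  0.67639003]
[0.44, 0.1, 0.32] -30 [ 0.58147708 -0.07002639 -0.8442533   1.70700505 -0.05253468  1.48127094
  0.79034114]
```

View pics/c2.png

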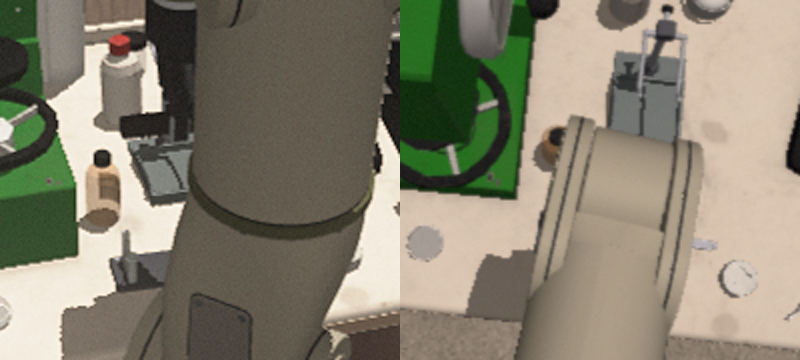

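```bash
python3 - <<'E'
from h import *
ctrl.move_straight([.42,-.06,.30],speed=.2)
print(planner.inverse_kinematics([.312,.280,.2],q(6)),planner.inverse_kinematics([.312,.280,.093],q(6)))
ctrl.move_straight([.312,.280,.25],rotation=q(6),speed=.2);st()
ctrl.move_straight([.312,.280,.093],speed=.15);st()
ims=[]
for n,c in(("side",(220,320,90,200)),("top",(190,290,120,230))):
    d=eyes.get_image(n);np.savez(f"{n}2.npz",**d)
    a,b,e,f=c;ims.append(cv2.resize(d["color"][a:b,e:f],None,fx=3.6,fy=3.6,interpolation=cv2.INTER_CUBIC))
cv2.imwrite("pics/c3.png",np.hstack(ims))
E
```

```text
[ 0.36465418 -0.11502016 -1.10898941  1.96349288 -0.10917671  1.23140968
  0.97030539] [ 0.36269755  0.15714496 -1.23658776  2.08924881  0.17576439  1.0074486
  0.71092905]
t 8.18 p [0.3124 0.2793 0.25  ] w 0.0172 F [ 0.1 -0.3 -0.8] M [ 0.03 -0.01 -0.01] j [ 0.26 -0.16 -0.97  1.89 -0.13  1.34  0.99]
t 9.38 p [0.3124 0.2803 0.0936] w 0.0168 F [ 1.1  0.5 -0.8] M [ 0.01 -0.06  0.03] j [ 0.2   0.11 -1.06  2.09  0.11  1.    0.76]
```

View pics/c3.png

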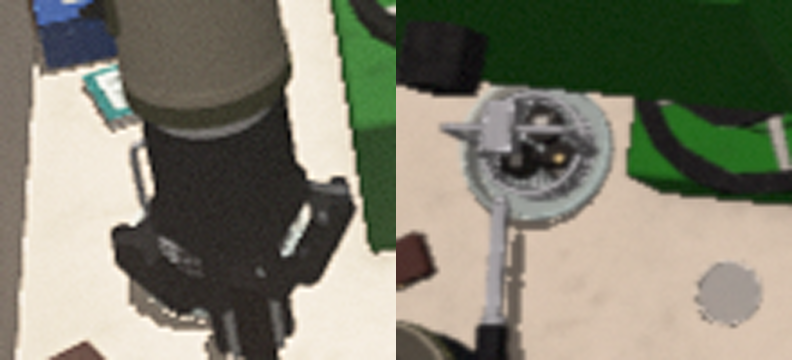

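```bash
python3 - <<'E'
from h import *
d=dict(np.load("top2.npz"));g=d["color"].astype(int)
f=lambda x,y,h:ray(d,120+(x-396-1.3)/3.6,190+(y-1.3)/3.6,h)
a,b=f(491,320,.117),f(499.5,202,.117);s=np.mean([f(*p,.123) for p in((489,102),(513,97),(514,148),(490,154))],0)
print("bar",a,b,np.degrees(np.arctan2(b[1]-a[1],b[0]-a[0])),"sock",s)
print("bar line y at socket x",a[1]+(b-a)[1]/(b-a)[0]*(s[0]-a[0]))
# subpixel centroids of bright pixels per row
for r in range(214,280,6):
    row=g[r,235:285].min(1); print(r,row[5:40])
    
E
```

```text
bar [0.36097543 0.28410978 0.117     ] [0.44268771 0.29209264 0.117     ] 5.579788856823966 sock [0.49639655 0.29784202 0.123     ]
bar line y at socket x 0.29733970647061375
214 [ 39  40  44  40  39  37  38  39  37  25  30  33  33  29  27  30  36  38
  35  30  27  35  93 154 163 163 164 163 163 166 169 170 163 140 117]
220 [ 36  38  36  38  36  39  32  31  30  30  31  26  24  25  33  37  37  39
  34  35  30  90 154 162 164 166 171 169 169 162 137  95  71  63  48]
226 [ 38  37  36  33  31  33  33  30  28  27  30  35  37  38  39  40  41  37
  35  35  90 156 164 164 167 165 149  92  81  84  77  56  52  55  54]
232 [ 26  25  31  26  28  28  34  37  34  35  39  38  38  36  36  38  38  36
  26  33  92 157 167 168 170 171 156 115  96  83  86  84  84  85  79]
238 [ 27  33  36  47  54  54  65  43  43  37  36  41  39  36  32  34  34  30
  30  89 153 163 166 166 167 167 169 169 171 172 173 174 175 173 172]
244 [ 19  17  23  25  25  28  28  32  29  32  32  34  30  31  34  32  30  33
  86 149 158 163 166 167 167 169 170 168 169 170 173 172 172 171 172]
250 [163 162 161 162 161 158 157 158 158 156 151 149 151 150 149 148 148 145
 152 163 168 169 170 170 170 171 170 171 173 173 173 172 172 173 174]
256 [169 170 170 172 172 169 171 170 170 168 170 169 170 170 168 171 170 170
 171 170 169 170 172 170 169 170 171 171 170 152  98  87  87  94  97]
262 [173 173 175 174 174 176 174 173 175 175 175 174 174 177 175 175 174 171
 171 170 170 171 169 170 171 169 167 169 150  82  77  78  66  47  62]
268 [175 175 173 173 173 175 175 174 175 175 175 173 174 172 172 173 170 171
 171 170 172 170 175 170 172 173 172 154  94  81  78  76  77 108 177]
274 [177 174 173 174 174 173 172 172 175 174 176 174 174 172 174 173 171 170
 171 170 172 171 171 173 171 170 151  83  82 110 139  75  76 118 129]
```

```bash
python3 - <<'E'
from h import *
p=st()["ee_pos"];u=np.array([np.cos(np.radians(5.8)),np.sin(np.radians(5.8)),0])
tgt=np.array([.312,.2803,.0932])+.084*u
print(ctrl.move_straight(tgt,speed=.08,stop_force=6));s=st()
ims=[]
for n,c in(("side",(220,320,90,200)),("top",(190,290,120,230))):
    d=eyes.get_image(n);np.savez(f"{n}3.npz",**d)
    a,b,e,f=c;ims.append(cv2.resize(d["color"][a:b,e:f],None,fx=3.6,fy=3.6,interpolation=cv2.INTER_CUBIC))
cv2.imwrite("pics/c4.png",np.hstack(ims))
E
```

```text
t 9.47 p [0.3125 0.2803 0.0937] w 0.0172 F [-0.6 -0.  -1. ] M [-0.03 -0.01 -0.01] j [ 0.2   0.11 -1.06  2.09  0.11  1.    0.76]
False
t 10.68 p [0.3952 0.2888 0.0932] w 0.0174 F [-0.2  0.7 -2.4] M [0.15 0.04 0.06] j [ 0.14  0.31 -0.97  1.93  0.29  1.05  0.73]
```

View pics/c4.png

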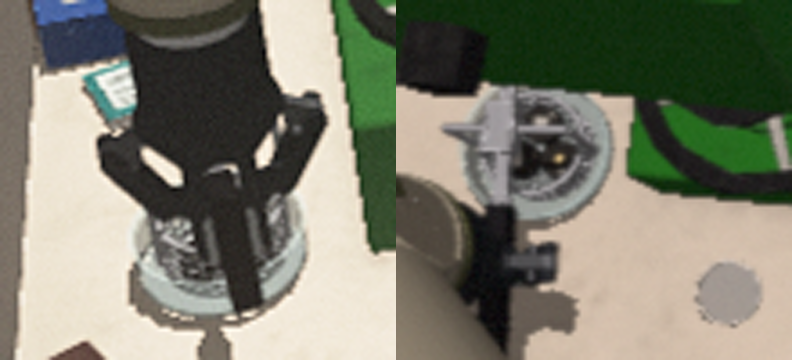

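```bash
python3 - <<'E'
from h import *
ctrl.move_straight([.3952,.2888,.16],speed=.05);st()
ctrl.move_straight([.3952,.2888,.31],speed=.12);st()
ims=[]
for n,c in(("side",(170,300,90,220)),("top",(150,280,110,240))):
    d=eyes.get_image(n);np.savez(f"{n}4.npz",**d)
    a,b,e,f=c;ims.append(cv2.resize(d["color"][a:b,e:f],None,fx=3,fy=3,interpolation=cv2.INTER_CUBIC))
    P=cloud(d);m=(P[...,2]>.29)&(P[...,2]<.37)&(P[...,0]>.455)&(P[...,0]<.55)&(abs(P[...,1]-.30)<.013)
    if m.sum()>5: print(n,m.sum(),np.polyfit(P[m][:,0],P[m][:,2],1),P[m].min(0),P[m].max(0),P[m].mean(0))
cv2.imwrite("pics/c5.png",np.hstack(ims))
E
```

```text
t 12.26 p [0.3951 0.2886 0.1597] w 0.0174 F [ 0.6 -0.3 -3.8] M [-0.06  0.27 -0.04] j [ 0.2   0.21 -1.01  1.86  0.19  1.17  0.81]
t 13.66 p [0.3949 0.2886 0.3093] w 0.0173 F [-0.1 -0.4 -3.5] M [-0.02  0.18  0.05] j [ 0.27  0.07 -1.02  1.64  0.06  1.47  0.92]
side 43 [-0.45431874  0.54331932] [0.45509816 0.28719241 0.31386014] [0.50791018 0.30385968 0.33583477] [0.47260712 0.29408033 0.32860505]
top 162 [0.06270026 0.30247435] [0.45500523 0.28702224 0.31358469] [0.48938429 0.31031189 0.3393932 ] [0.47522116 0.29536226 0.33227084]
```

View pics/c5.png

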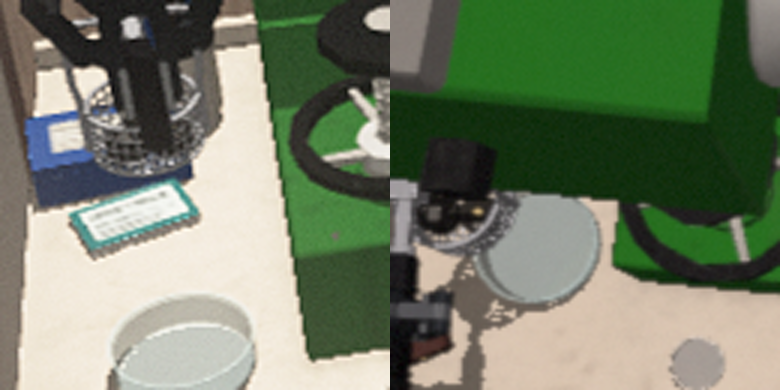

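```bash
python3 - <<'E'
from h import *
ctrl.move_straight([.39,.31,.315],rotation=q(-75),speed=.07);st()
ctrl.move_straight([.40,.04,.315],rotation=q(-88),speed=.13);st()
ctrl.move_straight([.40,-.150,.30],rotation=q(-1),speed=.10);st()
ctrl.move_straight([.41,-.150,.180],speed=.10);ctrl.sleep(.3);st()
ims=[]
for n,c in(("side",(150,280,270,400)),("top",(140,270,270,400))):
    d=eyes.get_image(n);np.savez(f"{n}5.npz",**d)
    a,b,e,f=c;ims.append(cv2.resize(d["color"][a:b,e:f],None,fx=3,fy=3,interpolation=cv2.INTER_CUBIC))
cv2.imwrite("pics/c6.png",np.hstack(ims))
E
```

```text
t 15.32 p [0.3901 0.31   0.315 ] w 0.0173 F [-0.7  1.2 -3.7] M [0.24 0.07 0.01] j [ 0.15  0.09 -0.96  1.61  0.07  1.48 -0.55]
t 17.55 p [0.4    0.0405 0.315 ] w 0.0173 F [ 0.3  0.1 -3.6] M [ 0.26  0.02 -0.03] j [ 0.47 -0.2  -0.57  1.82 -0.11  1.48 -0.05]
t 19.61 p [ 0.4    -0.1498  0.3   ] w 0.0172 F [-0.5  0.2 -4.6] M [-0.    0.28  0.  ] j [ 0.47 -0.13 -0.2   1.82 -0.03  1.45  1.83]
t 21.26 p [ 0.4101 -0.15    0.1802] w 0.0172 F [ 0.   0.1 -4.7] M [-0.05  0.25  0.03] j [ 0.46 -0.04 -0.21  1.99 -0.01  1.19  1.81]
```

View pics/c6.png

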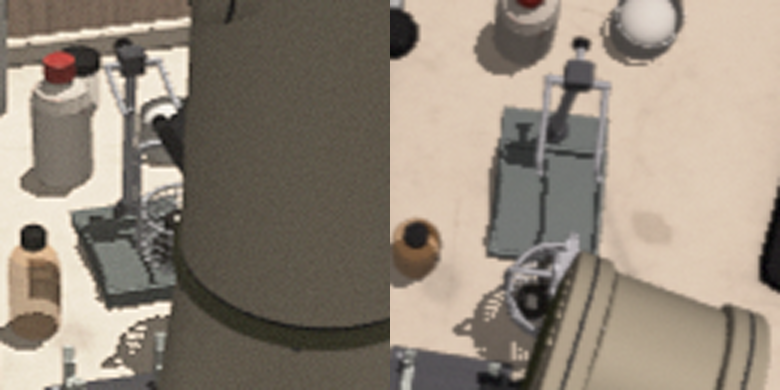

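```bash
python3 - <<'E'
from h import *
d=dict(np.load("top5.npz"));P=cloud(d)
f=lambda x,y,h:ray(d,270+(x-390-1)/3,140+(y-1)/3,h)[:2]
print("tip",f(575,238,.204))
print("prongs",[f(541,172,.176),f(599,178,.176)],[f(548,80,.181),f(608,86,.181)])
v,u=np.mgrid[:420,:560]
for r in range(216,236):
    print(r,[(c,*(P[r,c]*1000).round().astype(int)) for c in range(300,345) if P[r,c,2]>.15 and P[r,c,2]<.23][:14])
E
```

```text
tip [ 0.54101792 -0.15503929]
prongs [array([ 0.59851958, -0.1269417 ]), array([ 0.59822856, -0.1744164 ])] [array([ 0.67586878, -0.12619787]), array([ 0.67564101, -0.1758662 ])]
216 []
217 [(330, np.int64(546), np.int64(-152), np.int64(202)), (331, np.int64(546), np.int64(-154), np.int64(201))]
218 [(330, np.int64(543), np.int64(-152), np.int64(206)), (331, np.int64(544), np.int64(-154), np.int64(203)), (332, np.int64(544), np.int64(-157), np.int64(203))]
219 [(329, np.int64(541), np.int64(-150), np.int64(202)), (330, np.int64(541), np.int64(-152), np.int64(204)), (331, np.int64(541), np.int64(-154), np.int64(203)), (332, np.int64(541), np.int64(-157), np.int64(205))]
220 [(329, np.int64(538), np.int64(-150), np.int64(205)), (330, np.int64(539), np.int64(-152), np.int64(203)), (331, np.int64(539), np.int64(-155), np.int64(203)), (332, np.int64(539), np.int64(-157), np.int64(202))]
221 [(329, np.int64(536), np.int64(-150), np.int64(204)), (330, np.int64(536), np.int64(-152), np.int64(205)), (331, np.int64(536), np.int64(-155), np.int64(204)), (332, np.int64(536), np.int64(-156), np.i
[... 4840 characters left out ...]
5, np.int64(509), np.int64(-142), np.int64(205)), (326, np.int64(509), np.int64(-145), np.int64(206))]
233 [(308, np.int64(510), np.int64(-107), np.int64(153)), (309, np.int64(510), np.int64(-109), np.int64(155)), (324, np.int64(506), np.int64(-140), np.int64(207)), (325, np.int64(506), np.int64(-142), np.int64(206)), (326, np.int64(506), np.int64(-145), np.int64(208))]
234 [(323, np.int64(506), np.int64(-140), np.int64(186)), (324, np.int64(503), np.int64(-140), np.int64(207)), (325, np.int64(503), np.int64(-142), np.int64(208))]
235 [(323, np.int64(504), np.int64(-140), np.int64(187)), (324, np.int64(501), np.int64(-141), np.int64(205)), (325, np.int64(501), np.int64(-143), np.int64(208))]
```

```bash
python3 - <<'E'
from h import *
print("blocked",ctrl.move_straight([.5175,-.1495,.180],speed=.06,stop_force=8));st()
ctrl.move_straight([.5175,-.1495,.154],speed=.06,stop_force=8);st()
print(ctrl.move_straight([.5175,-.1495,.1472],speed=.03,stop_force=8));ctrl.sleep(.3);st()
ims=[]
for n,c in(("side",(140,270,270,400)),("top",(120,250,260,390))):
    d=eyes.get_image(n);np.savez(f"{n}6.npz",**d)
    a,b,e,f=c;ims.append(cv2.resize(d["color"][a:b,e:f],None,fx=3,fy=3,interpolation=cv2.INTER_CUBIC))
cv2.imwrite("pics/c7.png",np.hstack(ims))
E
```

```text
blocked False
t 23.3 p [ 0.5173 -0.1496  0.18  ] w 0.0171 F [-0.5  0.3 -3.2] M [-0.02  0.26 -0.04] j [ 0.4   0.19 -0.23  1.75  0.05  1.21  1.71]
t 23.88 p [ 0.5174 -0.1495  0.1538] w 0.0166 F [ 0.4  0.2 -3.4] M [ 0.02  0.23 -0.05] j [ 0.4   0.21 -0.23  1.78  0.05  1.15  1.71]
False
t 24.56 p [ 0.5176 -0.1495  0.1474] w 0.0172 F [ 0.4  0.8 -0.8] M [ 0.02 -0.   -0.02] j [ 0.4   0.22 -0.23  1.79  0.06  1.14  1.71]
```

View pics/c7.png

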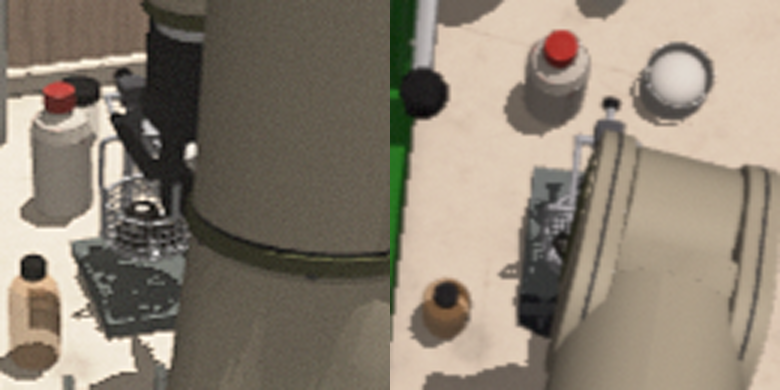

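```bash
python3 - <<'E'
from h import *
u=np.array([np.cos(np.radians(-1)),np.sin(np.radians(-1)),0])
p=np.array([.5175,-.1495,.1472])
print(ctrl.move_straight(p-.03*u,speed=.04,stop_force=5));st()
print(ctrl.move_straight(p-.095*u,speed=.07,stop_force=5));st()
ctrl.move_straight((p-.12*u)*[1,1,0]+[0,0,.22],speed=.15);st()
d=eyes.get_image("top");P=cloud(d)
m=(P[...,2]>.16)&(P[...,2]<.195)&(P[...,0]>.57)&(P[...,0]<.66)&(abs(P[...,1]+.15)<.055)
z=P[m]; s=z[(abs(z[:,1]+.15)<.010)]; print("socket",len(s),s.min(0) if len(s) else 0,s.max(0) if len(s) else 0)
b=z[(abs(z[:,1]+.15)>.03)]; print("bars",len(b),b.min(0) if len(b) else 0,b.max(0) if len(b) else 0,b.mean(0))
s=d["color"][120:270,255:405]
e=eyes.get_image("side")["color"][130:280,260:410]
cv2.imwrite("pics/c8.png",cv2.resize(np.hstack([e,s]),None,fx=2.6,fy=2.6,interpolation=cv2.INTER_CUBIC))
E
```

```text
False
t 25.56 p [ 0.4877 -0.149   0.1473] w 0.017 F [-0.  -0.2 -1.9] M [0.01 0.05 0.06] j [ 0.42  0.16 -0.23  1.86  0.04  1.13  1.73]
False
t 26.63 p [ 0.4229 -0.1478  0.1473] w 0.017 F [ 0.2  0.1 -2.6] M [-0.    0.02 -0.03] j [ 0.46  0.02 -0.22  2.    0.01  1.11  1.78]
t 27.3 p [ 0.3975 -0.1473  0.2193] w 0.0173 F [-0.5 -0.4 -2.1] M [-0.   -0.01  0.03] j [ 0.47 -0.1  -0.21  1.96 -0.02  1.28  1.82]
socket 125 [ 0.60071861 -0.15997281  0.16007037] [ 0.63769917 -0.14012096  0.18157009]
bars 27 [ 0.61510945 -0.19410725  0.16155605] [ 0.62286585 -0.10635591  0.17248396] [ 0.61911532 -0.14862513  0.1673019 ]
```

View pics/c8.png

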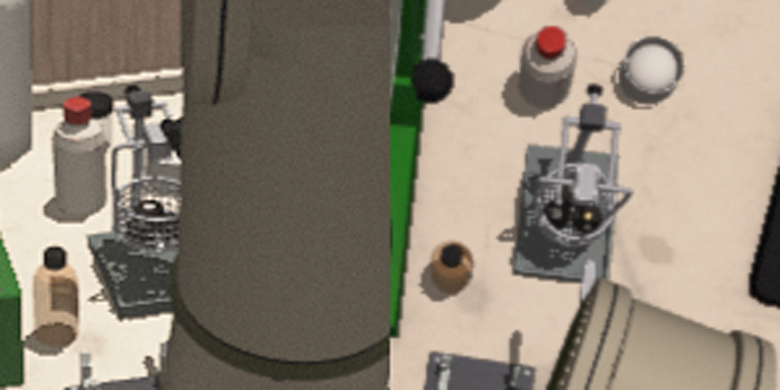

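```bash
python3 - <<'E'
from h import *
ctrl.move_straight([.4275,-.085,.20],rotation=q(-92.4),speed=.05);st()
d=eyes.get_image("top");P=cloud(d)
m=(P[...,2]>.19)&(P[...,2]<.26)&(P[...,1]<-.15)&(P[...,1]>-.26)&(abs(P[...,0]-.42)<.05)
print(m.sum(),np.polyfit(P[m][:,1],P[m][:,2],1),P[m].min(0),P[m].max(0))
ctrl.move_straight([.4275,-.085,.075],speed=.12,stop_force=10)
print(ctrl.move_straight([.4275,-.085,.0222],speed=.05,stop_force=8));st()
E
```

```text
t 29.14 p [ 0.4275 -0.0851  0.1999] w 0.0169 F [-0.3  0.  -1.6] M [ 0.03  0.02 -0.01] j [ 0.46 -0.05 -0.36  1.96 -0.02  1.23  0.07]
57 [0.03742382 0.23151929] [ 0.41744446 -0.22132233  0.21796849] [ 0.42758796 -0.19369906  0.22878966]
True
t 31.42 p [ 0.4271 -0.0849  0.0222] w 0.017 F [-1.5 -0.1  5.1] M [ 0.08  0.25 -0.01] j [ 0.43  0.19 -0.36  2.14  0.09  0.83 -0.03]
```

Seated at the original height; release, retreat, verify.

```bash
python3 - <<'E'
from h import *
ctrl.command_gripper(0.085);st()
ctrl.move_straight([.4275,-.085,.20],speed=.12);st()
ctrl.reach([.30,-.50,.25],q(-65))
ctrl.sleep(.5);st()
d=eyes.get_image("top");P=cloud(d);v,u=np.mgrid[:420,:560];g=d["color"].max(2)
m=(g<45)&(P[...,2]>.044)&(u>262)&(u<320)&(v>250)&(v<290)
print("handle",cv2.minAreaRect(P[m][:,:2].astype(np.float32)*1000),np.percentile(P[m][:,2],[10,50,90]))
m=(P[...,2]>.036)&(P[...,2]<.07)&(P[...,1]<-.15)&(P[...,1]>-.25)&(abs(P[...,0]-.42)<.03)
print("bar",m.sum(),P[m].mean(0),P[m].min(0),P[m].max(0))
m=(P[...,2]>.16)&(P[...,2]<.195)&(P[...,0]>.57)&(P[...,0]<.66)&(abs(P[...,1]+.15)<.055)
z=P[m];b=z[(abs(z[:,1]+.15)>.03)];print("bars",b.mean(0),b.min(0),b.max(0))
s=d["color"][120:300,245:405]
e=eyes.get_image("side")["color"][130:310,240:400]
cv2.imwrite("pics/c9.png",cv2.resize(np.hstack([e,s]),None,fx=2.5,fy=2.5,interpolation=cv2.INTER_CUBIC))
E
```

```text
t 32.08 p [ 0.4262 -0.0848  0.0214] w 0.0849 F [0.4 0.1 1.1] M [0.03 0.04 0.02] j [ 0.43  0.19 -0.36  2.14  0.09  0.83 -0.03]
t 33.73 p [ 0.4272 -0.0849  0.1994] w 0.0849 F [ 0.   0.  -0.8] M [ 0.04  0.02 -0.06] j [ 0.46 -0.05 -0.36  1.95 -0.02  1.23  0.07]
t 35.83 p [ 0.3001 -0.4999  0.25  ] w 0.0844 F [ 0.  -0.4 -0.4] M [-0.04  0.02 -0.05] j [ 0.82  0.23  0.16  1.56 -0.04  1.36  1.42]
handle ((427.5310363769531, -75.13328552246094), (105.50127410888672, 17.866853713989258), 87.3708267211914) [0.04973534 0.05264404 0.05495877]
bar 102 [ 0.42233814 -0.18483966  0.04660046] [ 0.41669797 -0.21948531  0.03609229] [ 0.42856018 -0.15024462  0.05111095]
bars [ 0.61920074 -0.14880302  0.16648668] [ 0.61521542 -0.19726821  0.16003304] [ 0.62291189 -0.10433724  0.17081352]
```

View pics/c9.png

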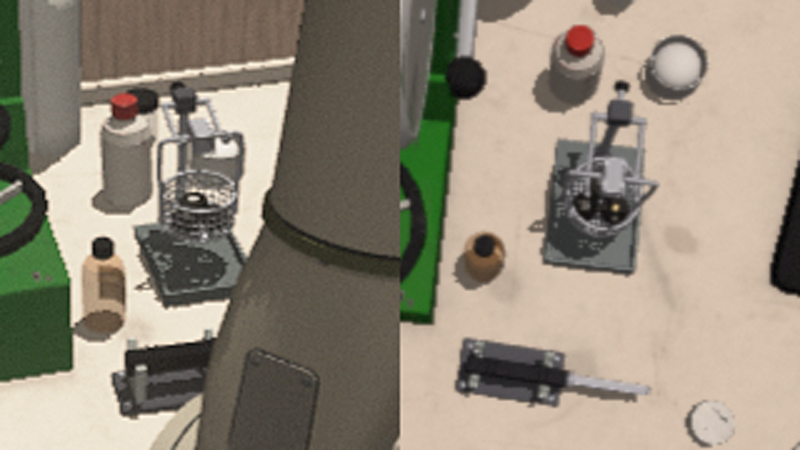

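The final view shows the basket hanging by both bars on the prongs (top crop ~(610,185)) with the specimens inside. The rod lies level in both slots (~(515,370)).

```bash
python3 -c "
from h import *
print(ctrl.hand_in())"
```

```text
the job is handed in; nothing more can be done
None
```

The basket hangs by both bail bars on the drip stand's prongs with the specimens in it, the rod is back in both slots of its rest, and the job was handed in at about 36 s; the hand-in call returned no verdict.

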